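Flip the stock tags to match the vial bins

ROBOT

A 7-joint arm with a two-finger parallel gripper is mounted at the origin on a cart in front of the work surface, level with it; the furniture and walls round the work are solid. World frame = base frame: x ahead of the robot, y to its left, z up, the work surface at z = 0. Lengths are in m, angles in rad, forces in N, time in s.
With the tool pointing down it reaches from about 0.425 to 0.875 m from the base axis. Payload 4.7 kg.
Tool frame: the origin (TCP) lies between the finger pads; the fingertips stand 22 mm ahead of it and the grasp point (between the pads) lies 3 mm ahead of it; z points along the fingers, y is the line along which they close (so a half turn about z gives the same grasp; the last joint's range is limited). The gripper opens to 87 mm and grips with 3 to 60 N. Pads are 19 mm wide; open, the fingers measure 117 mm over their backs; the gripper's body (75 mm by 190 mm) begins 51 mm behind the grasp point.
Start: joints at [-1.089, 0.321, -0.07, 1.45, 0.023, 1.371, -0.057], TCP at [0.293, 0.58, 0.245] pointing down, gripper open.
Joint ranges: [-2.86, 2.86], [-0.3, 2.09], [-1.38, 1.24], [0.06, 2.45], [-1.56, 4.7], [0.09, 2.05], [-2.69, 2.69]. Speed limits (rad/s): [2.57, 2.57, 3.14, 3.14, 3.14, 3.14, 3.14].

INTERFACE

Orientations are given as a 3x3 rotation matrix whose columns are the frame's x, y, z axes.
In Python, from workcell import read_state, optics, bot gives the robot as it stands.
- The arm moves only by the shell command python3 -m handwheel 'ROWS' [FORCE]. ROWS is JSON, a list of rows, each a list of 7 numbers: the turn, a rotation vector about the tool's x, y, z in rad, then the shift along the tool's x, y, z in mm, then the closure in counts, from 0 (fully open) to 255 (shut). A call has 1 to 10 rows; each row shifts and turns the commanded pose from where the row before left it, along the tool's axes as they then stand; what a row does not reach is not made up. A row lasts 1/8 s, in which the tool goes at most 62.5 mm and 10.7 degrees, less where a joint would pass 70% of its speed; a pose out of reach is approached as far as the arm can. A call with a gripper value outside its range is refused whole. The fingers move at their own pace and stop on an object; FORCE is the grip in N (left out, the last holds). Time passes only in rows, so rows that do not move let the fingers close. It gives the time, the measured TCP pose, the force, the opening and the grip force at its end, in the units of the state.
- read_state(): the state, without advancing time (a new reading comes with each control period).
- optics.snapshot(name): name is "side" or "top"; returns the picture (384x512x3 uint8, blue, green, red); there is no depth.
- optics.calibration(name): a dict with "camera_matrix" (3x3 intrinsics, pixels), "k1" (the pictures are not rectified: a ray, as slopes to the right and down, at radius r is drawn at 1 + k1 r^2 times it, then the intrinsics apply), "R" (3x3) and "t" (3): a world point X has camera coordinates R X + t. Camera axes: x right, y down, z forward; pixel columns grow to the right and rows downward; lengths in m; the calibration is good to about 2 mm. A picture is of the moment at which its call begins. calibration takes no time and is no camera call.
- bot.close_job(): hands the job in; it is judged then, once.
The state is a dict: "clock": time; "q": joint angles; "qd": joint speeds; "joint_efforts": joint torques, N m; "tool_pos": TCP position; "tool_rot": TCP orientation; "ft_force": force on the tool from outside, world axes, zero at the start; "moment": the same for the moment, N m; "width": finger opening in m; "finger_force": force on a finger pad.
Only numpy, scipy, OpenCV 4.12 (cv2) and the standard library are available. Lean on these libraries where they do the work, as an engineer would, in place of code of your own. Each camera call takes 0.05 s, during which the arm holds its last target. There are 200 camera calls.

TASK

Bring the hinged flip tags on the stock board up to date: a bin with both of its places taken by vials is full and must show green on top of the tag in front of it; a bin with an empty place must show red. With a fingertip, gently flip over only the tags that are wrong, until they rest on the other side, and leave those that are already right. Grip and lift nothing, and leave the vials and the other things where they stand.

Things in the scene. Friction and masses are not known exactly. Their poses are not given: they have to be found in the camera images.
- tag_1 (a joint): hinge of a flip tag, rad: 0 = it rests leaning to the front of the board (toward the robot), free edge 48 degrees above level, red face up; 0.73 = it stands upright; 1.46 = it rests leaning toward its bin at the same slope, green face up. The hinge turns freely with stops at 0 and 1.46: its weight (20 g) holds the tag at either end, and pushed past upright it drops to the other
- tag_1_hinge (a point): middle of that tag's hinge pin, 50 mm above the bench. x axis level toward the bins, y along the pin (to the left), z up. The tag's black stand is 47 mm wide (y), 28 mm deep (x) and ends 6 mm above the pin; the bent wires on which the tag rests reach 14 mm each side and 12 mm above the pin. Vials in the bin begin about 85 mm behind the pin
- tag_2 (a joint): hinge of flip tag 2: the same as tag_1. Each tag is a plate 38 mm wide and 3 mm thick, one face red, one green, reaching 48 mm out from its pin to a rounded free edge: at rest that edge is 32 mm in front of or behind the pin and 36 mm above it, with open air beneath. A fingertip clings to the edge, so it is pushed most easily when the finger rises with it along the arc
- tag_2_hinge (a point): the same for tag 2
- tag_3 (a joint): hinge of flip tag 3: the same as tag_1. 
- tag_3_hinge (a point): the same for tag 3
- tag_4 (a joint): hinge of flip tag 4: the same as tag_1. 
- tag_4_hinge (a point): the same for tag 4
- bin_1_centre (a point): middle of the floor of a blue plastic bin, 60 mm wide (y), 36 mm deep (x), front wall 28 mm and back wall 44 mm high, 18 mm above the bench; same axes as the hinges. It has two places, left and right (y = +14 and -14 mm), each for one vial. The tag of a bin is the one straight in front of it, its pin 100 mm in front of this point. Bins and tag stands stand on the board in any order
- bin_2_centre (a point): the same for bin 2
- bin_3_centre (a point): the same for bin 3
- bin_4_centre (a point): the same for bin 4
- vial_1_mid (a point): centre of a white sample vial with a screw cap, 21 mm across, 50 mm high, standing loose in a bin
- vial_2_mid (a point): the same for vial 2
- vial_3_mid (a point): the same for vial 3
- vial_4_mid (a point): the same for vial 4
- vial_5_mid (a point): the same for vial 5
- stock_board: grey board on feet, 268 mm wide (y), 156 mm deep (x from -60 to +96 mm), top 12 mm above the bench, fixed; it carries the four tag stands on a rail at x = -35 mm, 64 mm apart, and the four bins 64 mm apart at x = +65 mm behind them. Origin on the bench, x axis toward the bins, away from the robot
- weight_1: white press weight 26x36x18 mm, a bystander; origin under its centre
- weight_2: second press weight, likewise
- dropper_bottle: brown dropper bottle, 33 mm across, 102 mm high, a bystander; origin under its centre
- loupe: black stand loupe 39x39x34 mm, a bystander; origin under its centre
- blower: blue rubber blower bulb, 49 mm across, 100 mm high, a bystander; origin under its centre

How it is judged:
By the outcome, as a careful person would: the job done as asked, in the order asked, and still so for the second after the job is handed in, with the robot touching nothing.
It also fails if it takes over 61 s, if anything falls off the work surface, if the arm or the gripper's body presses on something with over 40 N, if the wrist force passes 120 N, or if a joint passes its speed limit or range.

## Working session

There is one attempt and no reset: what is moved stays moved. The work goes in short steps, Python scripts to look and compute and a shell command to move; the robot and the scene stay as the last step left them, time stands still between calls to the robot, and variables do not carry over. Pictures are saved under pics/ and viewed, at most 10 in all, crops included, and the job is handed in when it is done.

```bash
mkdir -p pics
python3 - <<'E'
from workcell import read_state, optics, bot
import cv2,numpy as np
s=read_state();print(s['clock'],s['tool_pos'],np.round(s['tool_rot'],3),s['width'])
for n in("top","side"):
    cv2.imwrite(f"pics/{n}0.png",optics.snapshot(n));c=optics.calibration(n);print(n,c)
E
```

```text
0.0 [0.29291946 0.57969935 0.2434609 ] [[-0.893  0.451 -0.001]
 [ 0.451  0.893 -0.002]
 [-0.    -0.002 -1.   ]] 0.08728900570213373
top {'camera_matrix': array([[398.4310774 ,   0.        , 258.88330827],
       [  0.        , 398.4310774 , 190.57469826],
       [  0.        ,   0.        ,   1.        ]]), 'k1': 0.03322833938196575, 'R': array([[-0.01229832, -0.99986996, -0.01043094],
       [-0.98424591,  0.01394488, -0.17625417],
       [ 0.17637671,  0.00809898, -0.98428942]]), 't': array([-0.19834051,  0.54581356,  1.26052418])}
side {'camera_matrix': array([[396.01153769,   0.        , 248.67987708],
       [  0.        , 396.01153769, 190.99372185],
       [  0.        ,   0.        ,   1.        ]]), 'k1': -0.1355952348429327, 'R': array([[-0.95899185, -0.28341468, -0.00327792],
       [-0.18344125,  0.62944433, -0.75508221],
       [ 0.21606465, -0.72351638, -0.65562193]]), 't': array([0.46173076, 0.29458033, 0.77582675])}
```

View pics/top0.png

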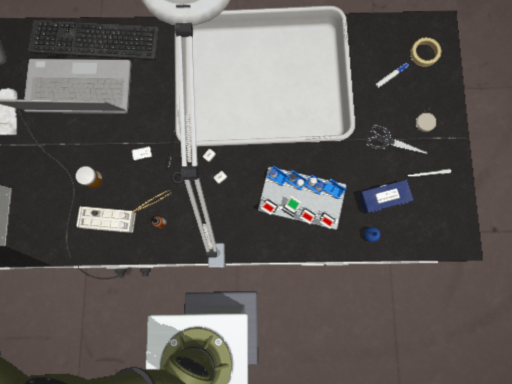

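View pics/side0.png

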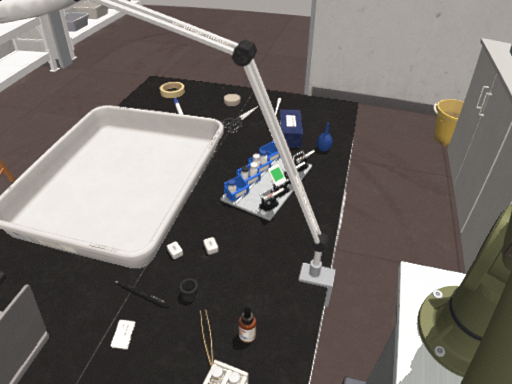

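The board is at top px (265-345, 167-230), with tags red, green, red, red from left to right. I'll zoom in on it.

```bash
cat > h.py <<'E'
import cv2,numpy as np
from workcell import read_state, optics, bot
def ray(n,u,v):
    c=optics.calibration(n);K=c["camera_matrix"];k=c["k1"]
    d=np.array([(u-K[0,2])/K[0,0],(v-K[1,2])/K[1,1]]);r=d.copy()
    for _ in range(20): r=d/(1+k*(r@r))
    return -c["R"].T@c["t"], c["R"].T@np.array([*r,1])
def plane(n,u,v,z):
    o,d=ray(n,u,v);return o+d*(z-o[2])/d[2]
def proj(n,X):
    c=optics.calibration(n);p=c["R"]@np.array(X)+c["t"];s=p[:2]/p[2];s=s*(1+c["k1"]*(s@s))
    return c["camera_matrix"][:2,:2]@s+c["camera_matrix"][:2,2]
def tri(u1,u2):
    (o,d),(p,e)=ray("top",*u1),ray("side",*u2)
    st=np.linalg.lstsq(np.c_[d,-e],p-o,rcond=None)[0]
    a,b=o+d*st[0],p+e*st[1];return (a+b)/2,np.linalg.norm(a-b)
E
python3 - <<'E'
from h import *
a=cv2.imread("pics/top0.png")[155:240,250:355];b=cv2.imread("pics/side0.png")[130:220,215:320]
cv2.imwrite("pics/c1.png",np.vstack([cv2.resize(a,(735,595),interpolation=2)]))
cv2.imwrite("pics/c2.png",cv2.resize(b,(700,600),interpolation=2))
im=cv2.imread("pics/top0.png").astype(int);B,G,R=im[...,0],im[...,1],im[...,2]
for nm,m in(("red",(R>150)&(G<80)&(B<80)),("green",(G>120)&(R<90)&(B<110)),("blue",(B>130)&(R<80))):
    n,l,s,c=cv2.connectedComponentsWithStats(m.astype(np.uint8))
    for i in range(1,n):
        if s[i,4]>8: print(nm,s[i],c[i].round(1),plane("top",*c[i],0.06).round(3))
# lamp joints
for p in [((213,250),(319,238)),((190,172),(245,53))]:print(tri(*p))
print(plane("top",216,255,0.03),plane("top",190,172,0.4))
E
```

```text
red [264 204   9   7  37] [268.1 207. ] [ 0.487 -0.235  0.06 ]
red [303 213   9   7  36] [307.1 216.3] [ 0.455 -0.359  0.06 ]
red [323 218   9   7  35] [326.9 221. ] [ 0.439 -0.422  0.06 ]
green [288 199  10  10  58] [292.7 203.6] [ 0.497 -0.314  0.06 ]
blue [398  64  11   7  29] [402.5  66.9] [ 0.961 -0.699  0.06 ]
blue [267 166  79  32 562] [305.7 182.7] [ 0.565 -0.358  0.06 ]
blue [329 179  12   8  20] [333.4 181.6] [ 0.567 -0.449  0.06 ]
blue [371 230   9  10  43] [375.6 235.6] [ 0.391 -0.574  0.06 ]
(array([ 0.34889211, -0.06563656,  0.12138969]), np.float64(0.002047260759662115))
(array([ 0.50442112, -0.0617213 ,  0.49906928]), np.float64(0.0009420837541869046))
[ 0.33662977 -0.0641481   0.03      ] [ 0.52770725 -0.04329441  0.4       ]
```

View pics/c1.png

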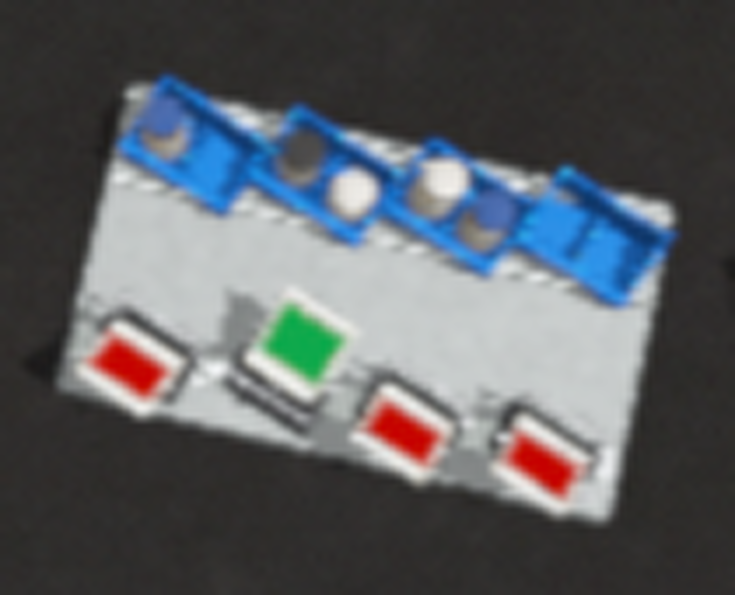

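View pics/c2.png

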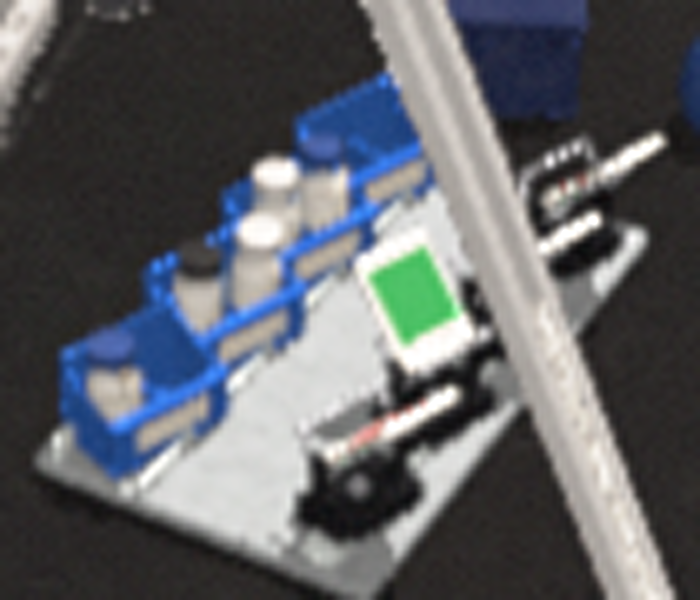

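Bins 1 to 4, left to right, hold 1, 2, 2 and 0 vials, and their tags show red, green, red, red. Only the third tag (top px 307,216) is wrong. Next I'll measure its pose and yaw.

Run:
```python
from h import *
im=cv2.imread("pics/top0.png").astype(int);B,G,R=im[...,0],im[...,1],im[...,2]
# soft-weighted red/green tags, yaw from PCA on the upsampled picture
big=cv2.resize(cv2.imread("pics/top0.png"),None,fx=8,fy=8,interpolation=cv2.INTER_CUBIC).astype(int)
for nm,(u,v) in dict(t1=(268,207),t2=(293,204),t3=(307,216),t4=(327,221)).items():
    w=big[(v-9)*8:(v+9)*8,(u-9)*8:(u+9)*8]
    m=(w[...,2]-w[...,1]>90)if nm!="t2" else (w[...,1]-w[...,2]>60)
    c=max(cv2.findContours(m.astype(np.uint8),0,1)[0],key=cv2.contourArea)
    b=cv2.boxPoints(cv2.minAreaRect(c))/8+[u-9-.44,v-9-.44]
    P=np.array([plane("top",*p,.069)[:2] for p in b]);E=np.roll(P,-1,0)-P
    print(nm,P.mean(0).round(4),[(round(np.linalg.norm(e)*1e3,1),round(np.degrees(np.arctan2(e[1],e[0])),1)) for e in E[:2]])
# board corners at z=.012 and bin front-top corners at z=.046 from crop px
f=lambda x,y,z:plane("top",250+x/7-.43,155+y/7-.43,z)[:2]
C=[f(*p,.012) for p in((60,390),(610,520),(672,210),(130,85))];print(np.round(C,3))
yaw=lambda a,b:np.degrees(np.arctan2(*(a-b)[::-1]))-90
print("board yaw",yaw(C[0],C[1]),yaw(C[3],C[2]))
for a,b in(((120,150),(222,212)),((255,165),(355,243)),((388,200),(490,272)),((520,235),(620,305))):
    A,Bq=f(*a,.046),f(*b,.046);print("bin",A.round(3),Bq.round(3),yaw(A,Bq))
print("base px",proj("top",(0,0,0)))
```

```text
t1 [ 0.4857 -0.2343] [(np.float64(17.0), np.float64(-32.6)), (np.float64(31.1), np.float64(-123.1))]
t2 [ 0.4954 -0.3135] [(np.float64(24.7), np.float64(-33.8)), (np.float64(30.7), np.float64(-124.2))]
t3 [ 0.4538 -0.3585] [(np.float64(16.0), np.float64(-33.4)), (np.float64(30.3), np.float64(-123.3))]
t4 [ 0.4382 -0.4204] [(np.float64(15.6), np.float64(-34.2)), (np.float64(30.9), np.float64(-123.9))]
[[ 0.483 -0.202]
 [ 0.417 -0.461]
 [ 0.566 -0.498]
 [ 0.632 -0.238]]
board yaw -14.14297629529203 -14.207352014185176
bin [ 0.592 -0.232] [ 0.561 -0.28 ] -32.72489699450804
bin [ 0.584 -0.296] [ 0.546 -0.342] -39.63306632826607
bin [ 0.566 -0.358] [ 0.531 -0.404] -36.98574909562976
bin [ 0.548 -0.419] [ 0.515 -0.464] -36.889789807569635
base px [195.74896129 364.31420338]
```

```bash
python3 -m handwheel '[[0,0,-0.157,0,0,-50,255],[0,0,-0.157,0,0,-50,255],[0,0,-0.157,0,0,-50,255],[0,0,0,0,0,-20,255],[0,0,0,0,0,0,255]]' 10; python3 -c "
from h import *
s=read_state();print(np.round(s['tool_rot'],3),s['q'])"
```

```text
clock: 0.72
tool_pos: [0.2933, 0.5806, 0.416]
tool_rot: [[-1.0, -0.003, 0.001], [-0.003, 1.0, 0.003], [-0.001, 0.003, -1.0]]
ft_force: [0.2, 0.2, 0.1]
width: 0.0451
finger_force: 0.0
[[-1.    -0.003  0.001]
 [-0.003  1.     0.003]
 [-0.001  0.003 -1.   ]] [-1.05578543  0.3086824  -0.12328187  1.1314781   0.0377823   1.70057596
  0.40557837]
```

```bash
python3 -m handwheel '[[0,0,0,-8,-47,-2,255],[0,0,0,-8,-47,-2,255],[0,0,0,-8,-47,-2,255],[0,0,0,-8,-47,-2,255],[0,0,0,-8,-47,-2,255],[0,0,0,-8,-47,-2,255],[0,0,0,-8,-47,-2,255],[0,0,0,-8,-47,0,255],[0,0,0,0,0,0,255]]'; python3 -c "
from h import *
s=read_state();print(s['q'])
a=optics.snapshot('top');b=optics.snapshot('side');cv2.imwrite('pics/mid.png',cv2.resize(np.hstack([a,b]),(800,300)))"
```

```text
clock: 1.85
tool_pos: [0.359, 0.2005, 0.4273]
tool_rot: [[-1.0, 0.004, -0.001], [0.004, 1.0, -0.001], [0.001, -0.001, -1.0]]
ft_force: [0.2, 0.5, 0.2]
width: 0.0005
finger_force: 0.0
[-0.73690863 -0.21917757  0.1303069   1.65475231  0.0284708   1.70554898
  0.96100489]
```

View pics/mid.png

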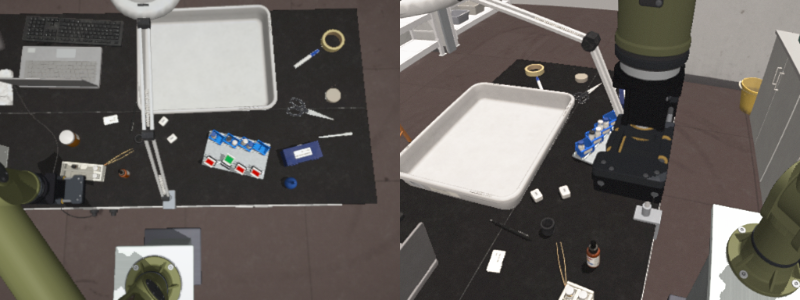

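```bash
python3 -m handwheel '[[0,0,0,-9,-40,0,255],[0,0,0,-9,-40,0,255],[0,0,0,-9,-40,0,255],[0,0,0,-9,-40,0,255],[0,0,0,-4,-40,0,255],[0,0,0,0,-40,0,255],[0,0,0,0,-40,0,255],[0,0,0,5,-40,0,255],[0,0,0,5,-40,0,255],[0,0,0,5,-40,0,255]]'; python3 -c "
from h import *
s=read_state();print(s['q'])"
```

```text
clock: 3.2
tool_pos: [0.3852, -0.1952, 0.4277]
tool_rot: [[-1.0, -0.006, -0.001], [-0.006, 1.0, -0.0], [0.001, -0.0, -1.0]]
ft_force: [0.4, 0.0, -0.2]
width: 0.0006
finger_force: 0.0
[-0.38793897 -0.25670954  0.63068422  1.6333316   0.15261131  1.71660687
  1.82609149]
```

```bash
python3 -m handwheel '[[0,0,0,-9,-36,20,255],[0,0,0,-9,-36,30,255],[0,0,0,-9,-36,40,255],[0,0,0,-8,-33,40,255],[0,0,0.146,0,0,40,255],[0,0,0.146,0,0,30,255],[0,0,0.146,0,0,20,255],[0,0,0.146,0,0,8,255],[0,0,0,0,0,0,255]]'
python3 - <<'E'
from h import *
s=read_state();p=s['tool_pos'];R=s['tool_rot'];print(p,s['q'])
h=np.array([np.cos(np.radians(-33.5)),np.sin(np.radians(-33.5)),0]);pin=np.array([.468,-.368,.05])
T=pin-.057*h;T[2]=.096
print("shift tool mm",(R.T@(T-p)*1e3).round(1),"hinge x in tool",(R.T@h).round(3))
a=optics.snapshot('top');cv2.imwrite('pics/t1.png',cv2.resize(a[140:260,230:390],(800,600),interpolation=2))
E
```

```text
clock: 4.32
tool_pos: [0.4204, -0.3347, 0.1989]
tool_rot: [[-0.838, 0.545, -0.003], [0.545, 0.838, 0.001], [0.003, -0.001, -1.0]]
ft_force: [0.6, 0.4, 0.5]
width: 0.0009
finger_force: 0.0
[ 0.42042509 -0.33470005  0.19889301] [-0.30047326  0.16260836  1.0185145   1.81979008 -0.14451938  1.2419746
  1.75326698]
shift tool mm [ -1.3  -1.4 102.9] hinge x in tool [-1.    -0.008 -0.003]
```

View pics/t1.png

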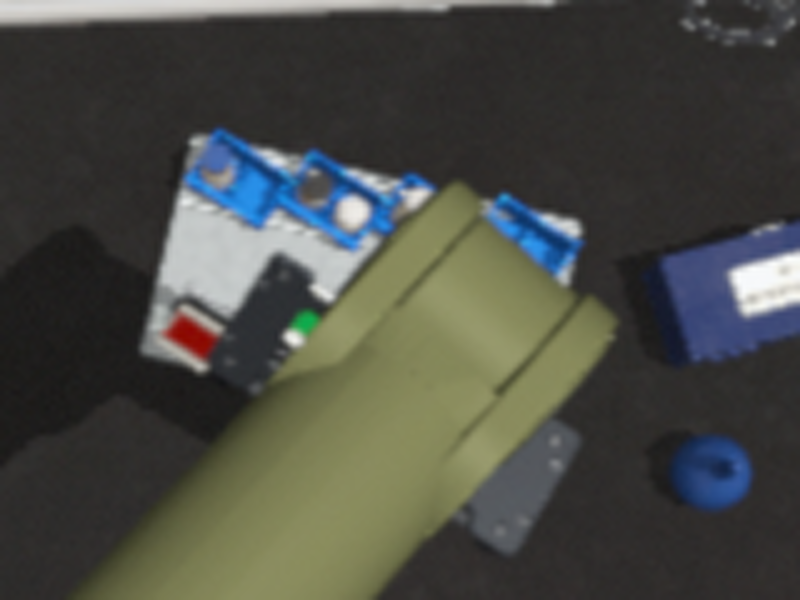

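The gripper is in front of tag 3. The neighbouring red tag (crop 190,340) and green tag (305,320) haven't moved. I'll lower the finger and check the side view.

```bash
python3 -m handwheel '[[0,0,0,0,-1,35,255],[0,0,0,-1,0,35,255],[0,0,0,0,0,22,255],[0,0,0,0,0,11,255],[0,0,0,0,0,0,255]]'
python3 - <<'E'
from h import *
s=read_state();print(s['q'])
a=optics.snapshot('side');cv2.imwrite('pics/s1.png',cv2.resize(a[110:215,215:355],(800,600),interpolation=2))
E
```

```text
clock: 5.0
tool_pos: [0.4205, -0.3376, 0.0974]
tool_rot: [[-0.837, 0.548, -0.001], [0.548, 0.837, 0.0], [0.001, -0.0, -1.0]]
ft_force: [0.8, -0.7, 0.7]
width: 0.0004
finger_force: 0.0
[-0.20917173  0.31273757  0.96530529  1.92399564 -0.29469616  1.05524702
  1.87275411]
```

View pics/s1.png

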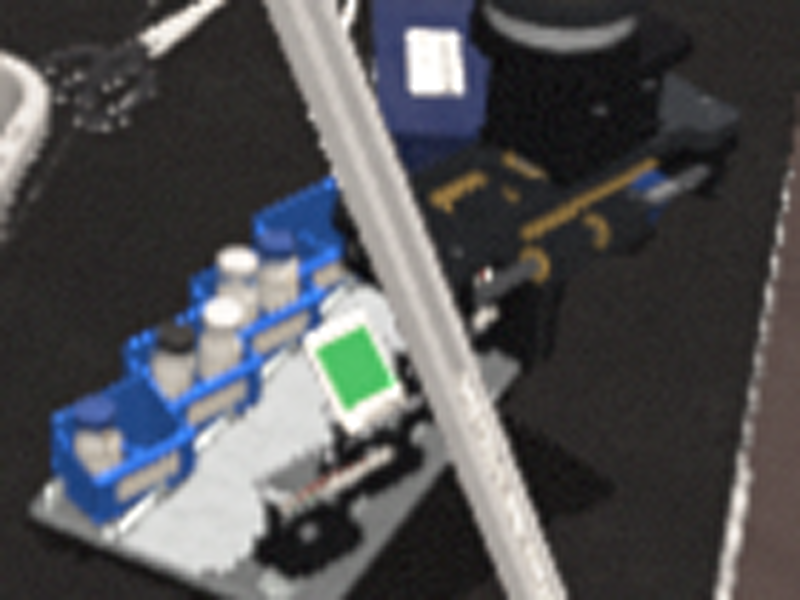

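The finger is just in front of tag 3's edge, around crop (490,300). Now I'll push along the arc.

```bash
python3 -m handwheel '[[0,0,0,-7,0,0,255],[0,0,0,-7,0,0,255],[0,0,0,-6,0,-3,255],[0,0,0,-6,0,-4,255],[0,0,0,-6,0,-2,255],[0,0,0,-6,0,-1.5,255],[0,0,0,-6,0,-1,255],[0,0,0,-6,0,-0.5,255],[0,0,0,-5,0,0,255],[0,0,0,0,0,0,255]]'
python3 - <<'E'
from h import *
s=read_state();p=s['tool_pos']
h=np.array([np.cos(np.radians(-33.5)),np.sin(np.radians(-33.5)),0]);print("s",(p-[.468,-.368,0])@h,s['q'])
E
```

```text
clock: 6.3
tool_pos: [0.4665, -0.3682, 0.1094]
tool_rot: [[-0.836, 0.549, -0.0], [0.549, 0.836, -0.0], [0.0, -0.0, -1.0]]
ft_force: [0.8, 0.4, 0.3]
width: 0.0006
finger_force: 0.0
s -0.0011100615163295597 [-0.12125347  0.4280249   0.92072011  1.77867012 -0.37508956  1.12229859
  1.9125895 ]
```

```bash
python3 -m handwheel '[[0,0,0,-4,0,0,255],[0,0,0,-3,0,0,255],[0,0,0,0,0,0,255],[0,0,0,0,0,0,255],[0,0,0,15,0,-10,255],[0,0,0,30,0,-30,255],[0,0,0,30,0,-40,255],[0,0,0,30,0,-50,255],[0,0,0,30,0,-50,255],[0,0,0,0,0,0,255]]'
python3 - <<'E'
from h import *
s=read_state();print(s['q'])
a=optics.snapshot('side')[110:215,215:355];b=optics.snapshot('top')[150:240,240:360]
cv2.imwrite('pics/s2.png',np.hstack([cv2.resize(a,(400,300),interpolation=2),cv2.resize(b,(400,300),interpolation=2)]))
E
```

```text
clock: 7.55
tool_pos: [0.3596, -0.2987, 0.2939]
tool_rot: [[-0.836, 0.548, 0.013], [0.548, 0.836, 0.004], [-0.009, 0.01, -1.0]]
ft_force: [0.1, -0.9, -0.6]
width: 0.0006
finger_force: 0.0
[-0.47281012 -0.25661983  0.96501398  1.83741364  0.20253989  1.44492932
  1.44333839]
```

View pics/s2.png

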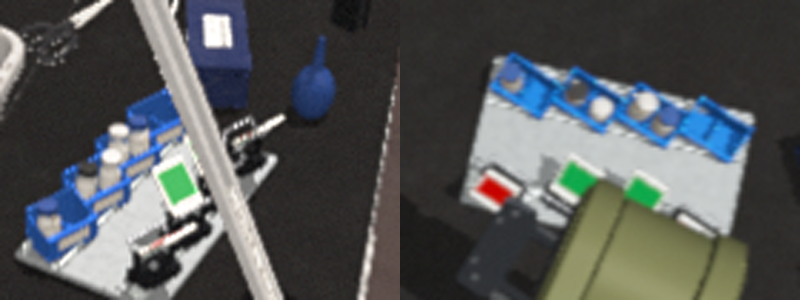

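The tags now show red, green, green, red (tag 4 still rests toward the front in the side view), and the vials haven't moved. The robot is clear of everything, so I'm handing in.

```bash
python3 -m handwheel '[[0,0,0,0,0,0,255],[0,0,0,0,0,0,255]]' && python3 -c "
from workcell import bot
print(bot.close_job())"
```

```text
clock: 7.9
tool_pos: [0.359, -0.2977, 0.2882]
tool_rot: [[-0.836, 0.549, -0.004], [0.549, 0.836, -0.001], [0.003, -0.003, -1.0]]
ft_force: [-0.4, -0.1, 0.8]
width: 0.0002
finger_force: 0.0
the job is handed in; nothing more can be done
None
```

Job handed in at 7.9 s: I flipped only the third tag from the left from red to green, because its bin is full; the other three tags were already right, and the vials and board look undisturbed in the last pictures.

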